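# Test the latching stop button of a jar roller mixer

## Robot

A 6-joint arm with a two-finger parallel gripper is mounted at the origin on the work surface. World frame = base frame: x ahead of the robot, y to its left, z up, the work surface at z = 0. Lengths are in mm, angles in rad, forces in N, time in s.
With the tool pointing down it reaches from about 325 to 775 mm from the base axis. Payload 5.5 kg.
Tool frame: the origin (TCP) lies at the very end of the fingers, on their centre line; the grasp point (between the pads) lies 19 mm behind it (robot.grip_point_offset is the distance from the TCP to the grasp point, in mm); y points along the fingers, x is the direction in which the jaws open and shut, and the axes are right-handed (so a half turn about y gives the same grasp; the last joint's range is limited). The gripper opens to 85 mm and grips with 20 to 120 N. Pads are 22 mm wide; open, the fingers measure 114 mm over their backs; the gripper's body (76 mm by 85 mm) begins 54 mm behind the grasp point. The pads swing forward as they close: fully open they stand 13 mm farther back than shut.
Start: joints at [1.171, 0.091, 1.231, -0, 1.82, -0.057], TCP at [201.68, 565.103, 231.275] pointing down, gripper open.
Joint ranges: [-2.87, 2.87], [-0.86, 2.18], [0.17, 2.46], [-1.51, 4.65], [0.06, 2.69], [-2.65, 2.65]. Speed limits (rad/s): [2.57, 2.57, 3.01, 3.14, 3.14, 3.14].

## Interface

Orientations are given as [roll, pitch, yaw] about the fixed x, y, z axes, in that order (R = Rz(yaw) Ry(pitch) Rx(roll)).
In Python, from bench import robot, cams, order gives the robot as it stands.
- The arm moves only by the shell command python3 -m jog 'ROWS'. ROWS is JSON, a list of rows, each a list of 7 numbers: the shift along the tool's x, y, z in cm, then the turn, a rotation vector about the tool's x, y, z in degrees, then the opening, from -1 (shut) to 1 (fully open). A call has exactly 8 rows; each row shifts and turns the commanded pose from where the row before left it, along the tool's axes as they then stand; what a row does not reach is not made up. A row lasts 1/12 s, in which the tool goes at most 41.7 mm and 7.16 degrees, less where a joint would pass 70% of its speed; a pose out of reach is approached as far as the arm can. A call is refused whole if a number of a shift passes 4.17 or a number of a turn 7.16, either way. A call with a gripper value outside its range is refused whole. The fingers move at their own pace and stop on an object; the grip force is fixed at half the most. Time passes only in rows, so rows that do not move let the fingers close, or fill a call up. It gives the time, the measured TCP pose, the force and the opening at its end, in the units of the state.
- robot.observe(): the state, without advancing time (a new reading comes with each control period).
- cams.grab_frame(name): name is "scene" or "top" or "wrist"; returns the picture (384x512x3 uint8, blue, green, red); there is no depth.
- cams.camera_info(name): a dict with "mtx" (3x3 intrinsics, pixels), "k1" (the pictures are not rectified: a ray, as slopes to the right and down, at radius r is drawn at 1 + k1 r^2 times it, then the intrinsics apply), "extrinsics" (4x4, takes a point from camera to world coordinates). Camera axes: x right, y down, z forward; pixel columns grow to the right and rows downward; lengths in mm; the calibration is good to about 2 mm. A picture is of the moment at which its call begins: read the wrist's pose just before it. camera_info takes no time and is no camera call; for the wrist camera it gives the pose at the moment of the call.
- order.job_done(): hands the job in, once; it reports no verdict.
The state is a dict: "time_s": time; "joint_positions": joint angles; "joint_velocities": joint speeds; "joint_efforts": joint torques, N m; "ee_pos": TCP position; "orientation": TCP orientation; "ft_force": force on the tool from outside, world axes, zero at the start; "torque": the same for the moment, N m; "width": opening from 0.0 (shut) to 1.0 (fully open).
Only numpy, scipy, OpenCV 4.12 (cv2) and the standard library are available. Lean on these libraries where they do the work, as an engineer would, in place of code of your own. Each camera call takes 0.05 s, during which the arm holds its last target. There are 200 camera calls.

## Task

Do the stop-button test on the paint-jar roller mixer before it is run: press its black winged mushroom button fully in until it latches and let go of it, then push one of its wings round clockwise until the button unlatches and springs back up, and last push the flat round reset button on the same panel fully in and let it come back. Work with the fingertips by pushing only, no harder than such buttons need: do not squeeze the mushroom head between the fingers, do not turn the pointer knob for speed, and leave the jars, tools and other things standing on and around the mixer where they are.

Things in the scene. Friction and masses are not known exactly. Their poses are not given: they have to be found in the camera images.
- mixer: Roller mixer for paint jars, bolted down. Grey housing 210 x 180 x 107 mm high, panel on its flat top; a bed with two rollers (102 mm high) runs 340 mm on from its -y side. Origin: on the table under the housing's centre; x front to rear, y left, z up. Panel in this frame: mushroom stop button at (30, 30), reset button at (-65, 48), speed knob at (-65, -45) mm.
- stop_top (a point): Crown of the black mushroom button, on its upright axis: 36 mm above the panel when out, 28 mm when latched; turns with the head. Head: dome 42 mm across, 20 mm high, with two opposite wings along this point's x axis, reaching 33 mm from the button's axis. Free panel for 30 mm or more beyond the wing ends.
- stop_wing (a point): Middle of the outer end of one wing of the mushroom button, 33 mm from the button's axis; the other wing is its mirror image. Wings: 16 mm wide, 14 mm high, flat upright sides, rounded end, top 5 mm below the crown; their undersides are 17 mm above the panel when out, 9 mm when latched.
- stop_press (a joint): How far the mushroom is pressed in, m: 0 out, 0.010 fully in. Sprung: moves from about 4.5 N, snaps past its latch at about 8 N, is fully in at 10 to 11 N. Let go after that, it comes back a little and stays latched at about 0.0077. Only a twist lets it out.
- stop_twist (a joint): Twist of the mushroom, rad, clockwise seen from above positive, 0 to 1.2. A light spring turns it back to 0 when let go. At 0.75 to 0.85 the latch lets go and the button springs up by 8 mm; a push on a wing's end takes 3 to 4 N.
- reset_top (a point): Centre of the top face of the reset button: a flat round grey push button, 28 mm across, in a steel collar 44 mm across; its face stands 22 mm above the panel and 10 mm above the collar when out. Axis z is up.
- reset (a joint): How far the reset button is pushed in, m: 0 out, 0.006 fully in (about 5 N; it moves from 1.5 N). Springs back when let go.
- speed_pointer (a point): The white mark on top of the speed knob, 12 mm out from the knob's axis. The knob is a pointer knob 32 mm across with a bar grip, 44 mm high over the panel; the mark starts at any angle round the knob. To be left alone.
- mix_jar: Paint jar 80 mm across and 123 mm long, lying on the two rollers; origin at its centre on its axis, which is its y axis. To be left alone.
- pot: Small open paint pot, 40 mm across, 22 mm high, standing on the panel in the rear right corner; origin: centre of its underside. To be left alone.
- bottle: White plastic bottle, 60 mm across, 130 mm high, standing to the left of the mixer; origin: centre of its underside. To be left alone.
- tin: Metal tin, 56 mm across, 110 mm high, standing behind the mixer; origin: centre of its underside. To be left alone.
- mortar: Stone bowl, 100 mm across, 55 mm high, to the left of the mixer; origin: centre of its underside. To be left alone.
- jar: Glass jar with lid, 64 mm across, 85 mm high, to the left of the mixer; origin: centre of its underside. To be left alone.
- brush: Paint brush 200 mm long, lying in front of the mixer; origin under its middle, x along it. To be left alone.
- palette_knife: Palette knife 198 mm long, lying in front of the mixer; origin under its middle, x along it. To be left alone.

How it is judged:
By the outcome, as a careful person would: the job done as asked, in the order asked, and still so for the second after the job is handed in, with the robot touching nothing.
It also fails if it takes over 58 s, if anything falls off the work surface, if the arm or the gripper's body presses on something with over 40 N, if the wrist force passes 120 N, or if a joint passes its speed limit or range.

## Working session

There is one attempt and no reset: what is moved stays moved. The work goes in short steps, Python scripts to look and compute and a shell command to move; the robot and the scene stay as the last step left them, time stands still between calls to the robot, and variables do not carry over. Pictures are saved under pics/ and viewed, about 8 in all and at most 12, crops included, and the job is handed in when it is done.

```bash
ls; mkdir -p pics; python3 - <<'E'
from bench import robot,cams
import cv2
s=robot.observe(); print({k:s[k] for k in ('time_s','ee_pos','orientation','ft_force','width')})
for n in('scene','top','wrist'):
    i=cams.camera_info(n); print(n,i['mtx'],i['k1'],i['extrinsics'])
a=cams.grab_frame('scene');b=cams.grab_frame('top')
cv2.imwrite('pics/s.png',a);cv2.imwrite('pics/t.png',b)
cv2.imwrite('pics/t2.png',cv2.resize(b,(800,600),interpolation=cv2.INTER_CUBIC))
E
```

```text
pics
{'time_s': 0.0, 'ee_pos': array([201.58506114, 564.83364638, 230.15267758]), 'orientation': array([-1.5706784 ,  0.00191421,  1.22796528]), 'ft_force': array([ 0.88816504,  0.0691679 , -0.53453077]), 'width': 0.9997379429647646}
scene [[404.0446152    0.         256.77953064]
 [  0.         404.0446152  186.63489945]
 [  0.           0.           1.        ]] -0.0855888033368638 [[ 1.33861085e-01  8.50703838e-01 -5.08315050e-01  1.06723245e+03]
 [ 9.90935115e-01 -1.09028499e-01  7.84881088e-02 -1.95319490e+01]
 [ 1.13493083e-02 -5.14213736e-01 -8.57586979e-01  9.14626918e+02]
 [ 0.00000000e+00  0.00000000e+00  0.00000000e+00  1.00000000e+00]]
top [[486.86135779   0.         256.44894911]
 [  0.         486.86135779 194.44654554]
 [  0.           0.           1.        ]] -0.057649965860955235 [[-8.45276095e-02 -9.73673563e-01  2.11695245e-01  4.26051967e+02]
 [-9.96413591e-01  8.17704387e-02 -2.17612097e-02  6.93415181e+01]
 [ 3.87790153e-03 -2.12775442e-01 -9.77093431e-01  1.02675687e+03]
 [ 0.00000000e+00  0.00000000e+00  0.00000000e+00  1.00000000e+00]]
wrist [[283.29821036   0.         252.72751739]
 [  0.         283.29821036 193.16184035]
 [  0.           0.           1.        ]] 0.019415535580842285 [[ 3.35862975e-01  8.98674033e-01  2.82101124e-01  1.30117182e+02]
 [ 9.41909167e-01 -3.19877932e-01 -1.02397407e-01  5.90322386e+02]
 [-1.78396610e-03  3.00105132e-01 -9.53904464e-01  3.73062065e+02]
 [ 0.00000000e+00  0.00000000e+00  0.00000000e+00  1.00000000e+00]]
```

View pics/t2.png

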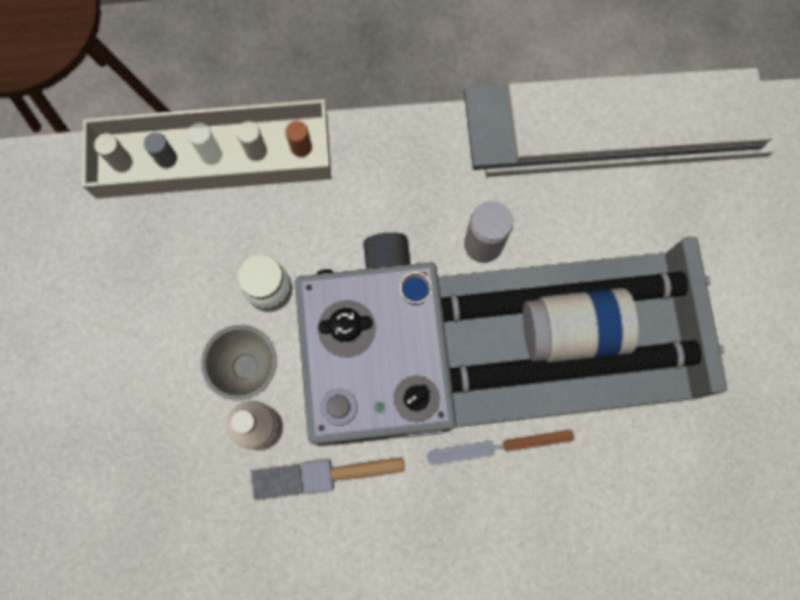

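The top view shows the mixer panel, with the mushroom at about (346,322), reset at (339,406), knob at (416,397) and pot at (415,288) in the 800x600 picture. The wings lie roughly along world y.

```bash
cat > h.py <<'E'
import numpy as np, cv2
from bench import robot,cams
def ray(i,uv):
    K=i['mtx']; p=cv2.undistortPoints(np.array([[uv]],float),K,np.array([i['k1'],0,0,0.]))[0,0]
    E=i['extrinsics']; return E[:3,3],E[:3,:3]@np.array([p[0],p[1],1])
def at(i,uv,z):
    o,d=ray(i,uv); return o+d*(z-o[2])/d[2]
def proj(i,P):
    E=i['extrinsics']; r=(np.atleast_2d(P)-E[:3,3])@E[:3,:3]
    return cv2.projectPoints(r,np.zeros(3),np.zeros(3),i['mtx'],np.array([i['k1'],0,0,0.]))[0][:,0]
E
python3 - <<'E'
from h import *
i=cams.camera_info('top')
f=512/800
for n,u,z in[('c1',(297,278),107),('c2',(437,265),107),('c3',(453,430),107),('c4',(312,442),107),('stop',(346,322),143),('reset',(339,406),129),('knob',(416,397),150)]:
    print(n,at(i,(u[0]*f,u[1]*f),z).round(1))
b=cv2.imread('pics/t.png')[155:290,185:305]
a=cv2.imread('pics/s.png')
print(proj(cams.camera_info('scene'),[at(i,(346*f,322*f),143)]))
cv2.imwrite('pics/tc.png',cv2.resize(b,None,fx=4.4,fy=4.4,interpolation=cv2.INTER_CUBIC))
c=proj(cams.camera_info('scene'),[at(i,(346*f,322*f),143)])[0].astype(int)
a=a[c[1]-60:c[1]+75,c[0]-50:c[0]+70]
o=np.hstack([cv2.resize(x,(396,446),interpolation=cv2.INTER_CUBIC) for x in(b,a)]);print(c)
cv2.imwrite('pics/both.png',o)
E
```

```text
c1 [669. 175. 107.]
c2 [ 6.711e+02 -6.000e-01  1.070e+02]
c3 [ 4.661e+02 -4.000e-01  1.070e+02]
c4 [466.1 168.6 107. ]
stop [601. 116. 143.]
reset [504.2 132.  129. ]
knob [505.3  41.6 150. ]
[[284.8192174 180.1464194]]
[284 180]
```

View pics/both.png

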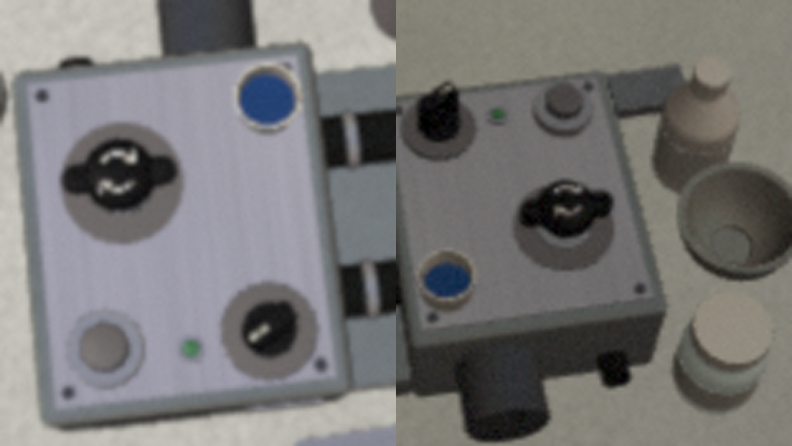

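The crops show the head at (121,175) with wing ends at (66,180) and (177,170) on the left half. The wing axis is therefore nearly along world y. I'll fix the mixer pose from these points.

```bash
python3 - <<'E'
from h import *
i=cams.camera_info('top'); j=cams.camera_info('scene')
T=lambda u,z:at(i,(185+u[0]/3.3-.35,155+u[1]/3.304-.35),z)
S=lambda u,z:at(j,(234+(u[0]-396)/3.3-.35,120+u[1]/3.304-.35),z)
for n,t,s,z in[('stop base',(123,183),(564,228),107),('head',(121,174),(566,203),139),('wingL',(66,180),(610,200),133),('wingR',(177,170),(522,218),133),('reset',(104,346),(565,102),129),('collar',(106,349),(563,107),119),('knobbase',(269,330),(438,128),108),('pot',(267,98),(447,276),129)]:
    print(n,T(t,z).round(1),S(s,z).round(1))
E
python3 -m jog '[[-1.8,0,-3.3,0,0,0,-1],[-1.8,0,-3.3,0,0,0,-1],[-1.8,0,-3.3,0,0,0,-1],[-1.8,0,-3.3,0,0,0,-1],[-1.8,0,-3.3,0,0,0,-1],[-1.8,0,-3.3,0,0,0,-1],[-1.8,0,-3.3,0,0,0,-1],[-1.8,0,-3.3,0,0,0,-1]]'
```

```text
stop base [600.3 117.5 107. ] [602.2 117.8 107. ]
head [599.5 116.6 139. ] [601.2 117.1 139. ]
wingL [599.8 148.2 133. ] [599.  148.8 133. ]
wingR [600.3  85.1 133. ] [605.6  86.1 133. ]
reset [505.2 133.4 129. ] [510.  132.8 129. ]
collar [504.3 133.1 119. ] [507.1 132.5 119. ]
knobbase [508.2  40.4 108. ] [506.6  39.9 108. ]
pot [638.7  30.5 129. ] [641.7  29.8 129. ]
time_s: 0.77
ee_pos: [402.7, 339.1, 230.9]
orientation: [-1.571, 0.0, 1.228]
ft_force: [0.3, -0.1, 0.0]
width: -0.001
```

```bash
python3 -m jog '[[-1.8,0,-3.25,0,0,0,-1],[-1.8,0,-3.25,0,0,0,-1],[-1.8,0,-3.25,0,0,0,-1],[-1.8,0,-3.25,0,0,0,-1],[-1.8,0,-3.25,0,0,0,-1],[-1.8,0,-3.25,0,0,0,-1],[-1.8,0,-3.25,0,0,0,-1],[-1.7,0,-3.25,0,0,0,-1]]'; python3 -m jog '[[0,0,0,0,7.1,0,-1],[0,0,0,0,7.1,0,-1],[0,0,0,0,7.1,0,-1],[0,0,0,0,7.1,0,-1],[0,0,0,0,7.1,0,-1],[0,0,0,0,7.1,0,-1],[0,0,0,0,7.1,0,-1],[0,0,0,0,7.1,0,-1]]';python3 -m jog '[[0,0.8,0,0,7,0,-1],[0,0.8,0,0,6.5,0,-1],[0,0.8,0,0,0,0,-1],[0,0.8,0,0,0,0,-1],[0,0.8,0,0,0,0,-1],[0,0,0,0,0,0,-1],[0,0,0,0,0,0,-1],[0,0,0,0,0,0,-1]]'
python3 - <<'E'
from h import *
i=cams.camera_info('wrist'); w=cams.grab_frame('wrist'); t=cams.grab_frame('top'); print(robot.observe()['ft_force'])
print(proj(i,[[601,117,143],[601,150,135],[601,84,135],[506,133,129]]))
print(proj(cams.camera_info('top'),[[601,117,143],[601,150,135],[601,84,135],[506,133,129]]))
cv2.imwrite('pics/w1.png',cv2.resize(w,None,fx=1.5,fy=1.5))
E
```

```text
time_s: 1.43
ee_pos: [599.5, 116.9, 230.7]
orientation: [-1.57, 0.0, 1.228]
ft_force: [1.1, 0.7, 0.4]
width: 0.001
time_s: 2.1
ee_pos: [598.5, 118.6, 230.5]
orientation: [-1.571, 0.001, 0.23]
ft_force: [0.3, -0.2, -0.3]
width: 0.001
time_s: 2.77
ee_pos: [598.8, 118.7, 191.6]
orientation: [-1.571, -0.0, 0.002]
ft_force: [0.5, 0.3, 0.3]
width: 0.001
[-0.17977533 -0.10768701  0.24745097]
[[254.79027845 216.25681691]
 [254.89733996 169.3923708 ]
 [254.51808006 251.3756517 ]
 [128.70162954 189.41924994]]
[[220.89947362 206.13170517]
 [203.5299004  208.39717407]
 [238.83676055 205.4905224 ]
 [216.32900364 258.9171061 ]]
```

View pics/w1.png

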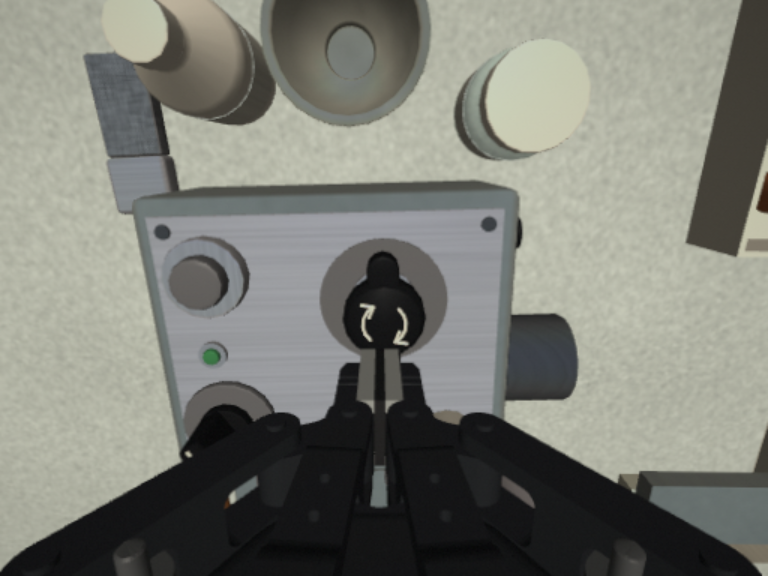

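The wrist view agrees with the estimates: dome crown at about (384,322) against a predicted (382,324), and the near wing end at (382,253) against (382,254). The reset is at (198,282), which puts its x at about 507. I'll go down to just above the crown.

```bash
python3 -m jog '[[0.1,1,-0.1,0,0,0,-1],[0.1,1,-0.1,0,0,0,-1],[0,1,0,0,0,0,-1],[0,1,0,0,0,0,-1],[0,0.6,0,0,0,0,-1],[0,0.2,0,0,0,0,-1],[0,0,0,0,0,0,-1],[0,0,0,0,0,0,-1]]'; python3 -m jog '[[0,0.1,0,0,0,0,-1],[0,0.1,0,0,0,0,-1],[0,0.1,0,0,0,0,-1],[0,0.1,0,0,0,0,-1],[0,0.1,0,0,0,0,-1],[0,0.1,0,0,0,0,-1],[0,0,0,0,0,0,-1],[0,0,0,0,0,0,-1]]'
```

```text
time_s: 3.53
ee_pos: [600.8, 116.7, 143.6]
orientation: [-1.571, -0.001, 0.001]
ft_force: [0.0, 0.6, 0.9]
width: -0.003
time_s: 4.2
ee_pos: [601.3, 116.8, 139.5]
orientation: [-1.57, -0.003, 0.001]
ft_force: [-1.4, 1.0, 7.6]
width: -0.0
```

```bash
python3 -m jog '[[0,0.05,0,0,0,0,-1],[0,0.05,0,0,0,0,-1],[0,0.05,0,0,0,0,-1],[0,0.05,0,0,0,0,-1],[0,0.05,0,0,0,0,-1],[0,0.05,0,0,0,0,-1],[0,0,0,0,0,0,-1],[0,0,0,0,0,0,-1]]'
```

```text
time_s: 4.87
ee_pos: [601.2, 116.8, 135.7]
orientation: [-1.57, -0.002, 0.001]
ft_force: [-2.4, 0.2, 5.0]
width: -0.001
```

```bash
python3 -m jog '[[0,0.05,0,0,0,0,-1],[0,0.05,0,0,0,0,-1],[0,0.05,0,0,0,0,-1],[0,0.05,0,0,0,0,-1],[0,0.05,0,0,0,0,-1],[0,0,0,0,0,0,-1],[0,0,0,0,0,0,-1],[0,0,0,0,0,0,-1]]'
```

```text
time_s: 5.53
ee_pos: [601.3, 116.8, 134.2]
orientation: [-1.57, -0.003, 0.001]
ft_force: [-3.6, -0.3, 7.7]
width: 0.002
```

```bash
python3 -m jog '[[0,0.05,0,0,0,0,-1],[0,0.05,0,0,0,0,-1],[0,0.05,0,0,0,0,-1],[0,0.05,0,0,0,0,-1],[0,0,0,0,0,0,-1],[0,0,0,0,0,0,-1],[0,0,0,0,0,0,-1],[0,0,0,0,0,0,-1]]'
```

```text
time_s: 6.2
ee_pos: [601.4, 116.8, 132.7]
orientation: [-1.57, -0.004, 0.001]
ft_force: [-2.9, -0.1, 10.2]
width: 0.001
```

```bash
python3 -m jog '[[0,0.05,0,0,0,0,-1],[0,0.04,0,0,0,0,-1],[0,0,0,0,0,0,-1],[0,0,0,0,0,0,-1],[0,0,0,0,0,0,-1],[0,0,0,0,0,0,-1],[0,0,0,0,0,0,-1],[0,0,0,0,0,0,-1]]'
```

```text
time_s: 6.87
ee_pos: [601.4, 116.8, 132.7]
orientation: [-1.57, -0.004, 0.001]
ft_force: [-5.3, -0.6, 13.7]
width: 0.003
```

The button bottomed out: z stayed at 132.7 while force rose to 13.7 N. I'll release it and go to the front of the left wing.

```bash
python3 -m jog '[[0,-0.5,0,0,0,0,-1],[0,-1,0,0,0,0,-1],[0,-2,0,0,0,0,-1],[-1,0,1,0,0,0,-1],[-1.2,0,1.2,0,0,0,-1],[-1.2,0,1.2,0,0,0,-1],[0,0,0,0,0,0,-1],[0,0,0,0,0,0,-1]]'
python3 - <<'E'
from h import *
i=cams.camera_info('wrist'); w=cams.grab_frame('wrist'); print(robot.observe()['ft_force'],robot.observe()['ee_pos'])
for z in (135,143): print(z,proj(i,[[601,117,z],[601,150,z-5],[601,84,z-5]]))
cv2.imwrite('pics/w2.png',cv2.resize(w,None,fx=1.5,fy=1.5))
E
```

```text
time_s: 7.53
ee_pos: [565.7, 151.7, 163.4]
orientation: [-1.571, 0.001, 0.003]
ft_force: [-0.4, 0.1, 0.4]
width: -0.0
[ 0.4487565   0.61395151 -0.10833158] [566.13173434 151.18200465 163.37295546]
135 [[302.65658389 271.82262658]
 [304.07955289 224.98824376]
 [299.11501689 306.84094709]]
143 [[304.69965737 278.6240839 ]
 [306.22885162 230.00718179]
 [300.88558532 314.50241514]]
```

View pics/w2.png

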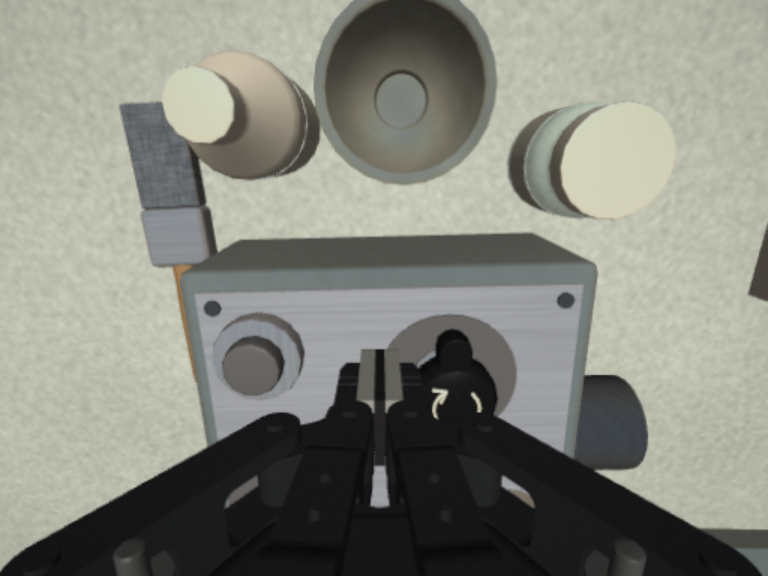

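The wrist picture shows the wing end at (453,332) and the arrows at (457,405). These match the latched prediction ((456,337) and (454,408)), not the out position. The fingertips are clear in front of the wing, so I'll descend beside it.

```bash
python3 -m jog '[[0,1,0,0,0,0,-1],[0,1,0,0,0,0,-1],[0,1,0,0,0,0,-1],[0,1,0,0,0,0,-1],[0,0.6,0,0,0,0,-1],[0,0.2,0,0,0,0,-1],[0,0,0,0,0,0,-1],[0,0,0,0,0,0,-1]]';  python3 -m jog '[[0.2,0,0,0,0,0,-1],[0.2,0,0,0,0,0,-1],[0.2,0,0,0,0,0,-1],[0.2,0,0,0,0,0,-1],[0.2,0,0,0,0,0,-1],[0.1,0,0,0,0,0,-1],[0,0,0,0,0,0,-1],[0,0,0,0,0,0,-1]]'
```

```text
time_s: 8.25
ee_pos: [566.8, 150.6, 116.0]
orientation: [-1.571, -0.0, 0.001]
ft_force: [0.7, 1.0, 0.7]
width: -0.001
time_s: 8.92
ee_pos: [577.7, 150.7, 115.8]
orientation: [-1.571, 0.0, 0.001]
ft_force: [-0.1, -0.1, 1.2]
width: -0.003
```

```bash
python3 -m jog '[[0.1,0,0,0,0,0,-1],[0.1,0,0,0,0,0,-1],[0.1,0,0,0,0,0,-1],[0.1,0,0,0,0,0,-1],[0.1,0,0,0,0,0,-1],[0.1,0,0,0,0,0,-1],[0.1,0,0,0,0,0,-1],[0,0,0,0,0,0,-1]]'
```

```text
time_s: 9.58
ee_pos: [584.9, 150.5, 115.9]
orientation: [-1.571, -0.0, 0.001]
ft_force: [-2.1, 1.1, 0.4]
width: -0.002
```

```bash
python3 -m jog '[[0.39,0,0.16,0,6.5,0,-1],[0.39,0,0.16,0,6.5,0,-1],[0.39,0,0.16,0,6.5,0,-1],[0.39,0,0.16,0,6.5,0,-1],[0,0,0,0,0,0,-1],[0,0,0,0,0,0,-1],[0,0,0,0,0,0,-1],[0,0,0,0,0,0,-1]]'
python3 - <<'E'
import numpy as np
a=.4538
print(601-16*np.cos(a)+33.7*np.sin(a),117+33.7*np.cos(a)+16*np.sin(a))
E
```

```text
time_s: 10.25
ee_pos: [600.7, 154.4, 115.8]
orientation: [-1.571, 0.0, -0.45]
ft_force: [-2.5, 2.3, -0.3]
width: -0.001
601.3929398675924 154.30329205660615
```

```bash
python3 -m jog '[[0.39,0,0.16,0,6.5,0,-1],[0.39,0,0.16,0,6.5,0,-1],[0.39,0,0.16,0,6.5,0,-1],[0.39,0,0.16,0,6.5,0,-1],[0,0,0,0,0,0,-1],[0,0,0,0,0,0,-1],[0,0,0,0,0,0,-1],[0,0,0,0,0,0,-1]]'
python3 - <<'E'
from h import *
a=-robot.observe()['orientation'][2]
print(601-16*np.cos(a)+33.7*np.sin(a),117+33.7*np.cos(a)+16*np.sin(a))
i=cams.camera_info('top');t=cams.grab_frame('top')
cv2.imwrite('pics/t3.png',cv2.resize(t[150:290,170:320],(600,560),interpolation=cv2.INTER_CUBIC))
w=cams.grab_frame('wrist');cv2.imwrite('pics/w3.png',cv2.resize(w,None,fx=1.5,fy=1.5))
i=cams.camera_info('wrist')
for z in (135,143): print(z,proj(i,[[601,117,z],[601+33*np.sin(a),117+33*np.cos(a),z-5]])*1.5)
E
```

```text
time_s: 10.92
ee_pos: [617.0, 150.8, 115.9]
orientation: [-1.571, 0.0, -0.904]
ft_force: [-3.6, 3.6, -0.3]
width: -0.003
617.5712121707958 150.4228204553486
135 [[423.79687591 482.05074654]
 [425.12536798 391.91305453]]
143 [[426.23462772 499.56121399]
 [427.70436404 404.93537779]]
```

View pics/w3.png

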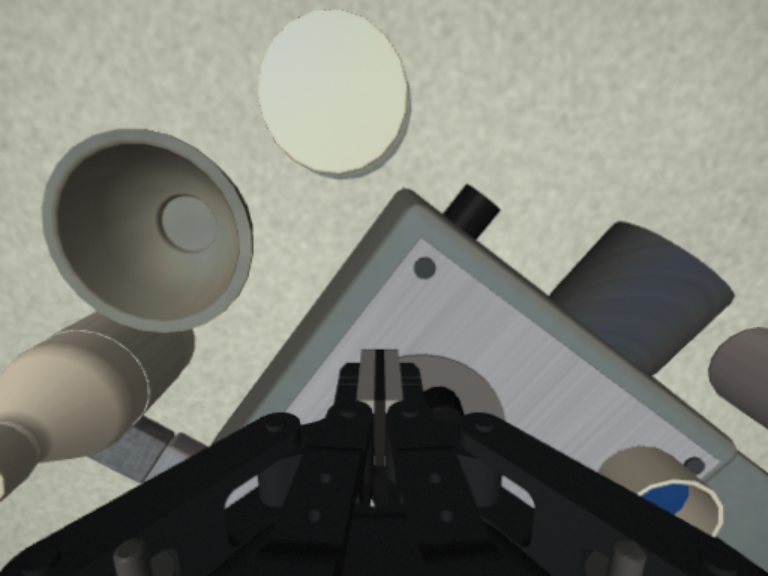

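```bash
python3 - <<'E'
from h import *
i=cams.camera_info('wrist')
for z in (135,143):
  for a in (.9,1,1.05,1.1,1.15,1.2):
    print(z,a,(proj(i,[[601+33*np.sin(a),117+33*np.cos(a),z-5],[601+33*np.sin(a),117+33*np.cos(a),z-12]])*1.5).round().tolist())
E
```

```text
135 0.9 [[425.0, 392.0], [423.0, 382.0]]
135 1 [[434.0, 392.0], [432.0, 382.0]]
135 1.05 [[439.0, 393.0], [436.0, 382.0]]
135 1.1 [[444.0, 394.0], [441.0, 383.0]]
135 1.15 [[448.0, 394.0], [445.0, 384.0]]
135 1.2 [[453.0, 396.0], [450.0, 385.0]]
143 0.9 [[427.0, 405.0], [425.0, 393.0]]
143 1 [[437.0, 405.0], [435.0, 394.0]]
143 1.05 [[442.0, 406.0], [440.0, 394.0]]
143 1.1 [[447.0, 407.0], [444.0, 395.0]]
143 1.15 [[452.0, 408.0], [449.0, 396.0]]
143 1.2 [[457.0, 409.0], [454.0, 397.0]]
```

View pics/t3.png

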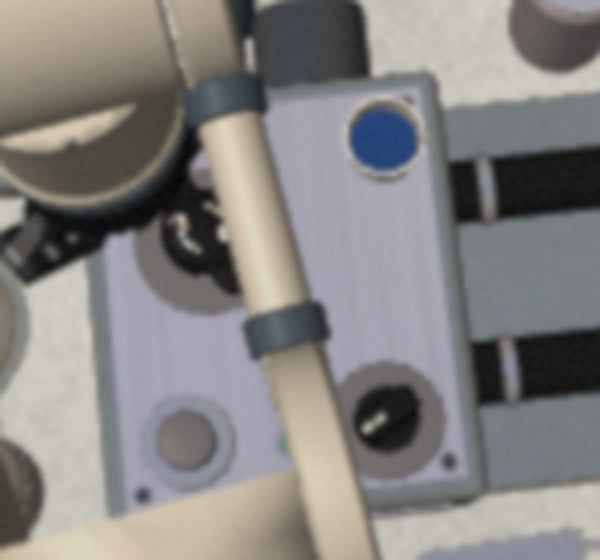

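The top view is partly blocked by the arm, but the head is visibly turned. The wrist view has the wing end at (443,388), which puts the twist at about 1.05, past the release angle. I'll back off along the arc, lift, and look.

```bash
python3 -m jog '[[-0.37,0,-0.2,0,-6.5,0,-1],[-0.37,0,-0.2,0,-6.5,0,-1],[-0.37,0,-0.2,0,-6.5,0,-1],[-0.37,0,-0.2,0,-6.5,0,-1],[-0.37,0,-0.2,0,-6.5,0,-1],[-0.37,0,-0.2,0,-6.5,0,-1],[-0.37,0,-0.2,0,-6.5,0,-1],[-0.37,0,-0.2,0,-6.5,0,-1]]'; python3 -m jog '[[-0.6,0,0,0,0,0,-1],[-0.6,0,0,0,0,0,-1],[-0.6,0,0,0,0,0,-1],[0,-1.5,0,0,0,0,-1],[0,-1.5,0,0,0,0,-1],[0,-1.7,0,0,0,0,-1],[0,0,0,0,0,0,-1],[0,0,0,0,0,0,-1]]'
python3 - <<'E'
from h import *
i=cams.camera_info('wrist'); w=cams.grab_frame('wrist'); print(robot.observe()['ft_force'],robot.observe()['ee_pos'])
for z in (135,143): print(z,proj(i,[[601,117,z],[601,150,z-5],[507,134,129]])*1.5)
cv2.imwrite('pics/w4.png',cv2.resize(w,None,fx=1.5,fy=1.5))
E
```

```text
time_s: 11.68
ee_pos: [584.8, 150.4, 115.9]
orientation: [-1.572, -0.001, 0.008]
ft_force: [-0.8, 2.9, -0.1]
width: 0.001
time_s: 12.35
ee_pos: [567.3, 150.8, 164.1]
orientation: [-1.571, -0.003, -0.001]
ft_force: [0.2, -0.2, -1.1]
width: 0.001
[-1.54478499 -0.46314449  0.09751012] [566.76781443 150.71677945 162.59181932]
135 [[450.25531976 404.73163152]
 [451.99049721 334.57676991]
 [247.20691972 366.07226121]]
143 [[453.22554575 414.77884914]
 [455.10113512 341.95784579]
 [247.20691972 366.07226121]]
```

View pics/w4.png

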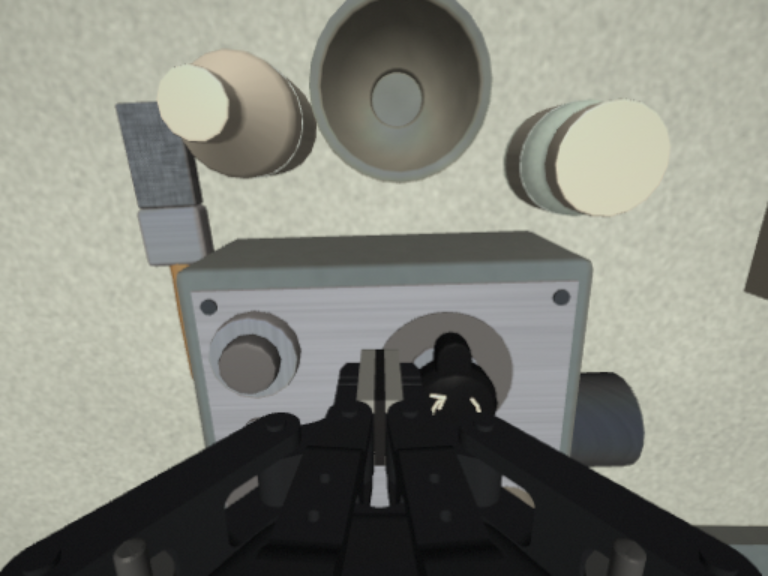

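The picture shows the wings back in their original direction. The arrows are at about y=396 (latched prediction 386, out about 396), with the stem visible, so the button is up. The reset face is at (250,363), matching (507,134). Reset is next.

```bash
python3 -m jog '[[-2,0,-0.6,0,0,0,-1],[-2,0,-0.5,0,0,0,-1],[-1.9,0,-0.5,0,0,0,-1],[0,1,0,0,0,0,-1],[0,1,0,0,0,0,-1],[0,0.8,0,0,0,0,-1],[0,0.3,0,0,0,0,-1],[0,0,0,0,0,0,-1]]'; python3 -m jog '[[0,0,0,0,0,0,-1],[0,0.1,0,0,0,0,-1],[0,0.1,0,0,0,0,-1],[0,0.1,0,0,0,0,-1],[0,0.1,0,0,0,0,-1],[0,0.1,0,0,0,0,-1],[0,0,0,0,0,0,-1],[0,0,0,0,0,0,-1]]'
```

```text
time_s: 13.07
ee_pos: [507.3, 134.7, 129.6]
orientation: [-1.572, 0.004, 0.001]
ft_force: [-1.1, 0.0, -0.0]
width: -0.002
time_s: 13.73
ee_pos: [508.1, 134.9, 127.4]
orientation: [-1.571, -0.001, 0.001]
ft_force: [1.7, 0.3, 2.8]
width: -0.0
```

```bash
python3 -m jog '[[0,0.07,0,0,0,0,-1],[0,0.07,0,0,0,0,-1],[0,0.07,0,0,0,0,-1],[0,0.07,0,0,0,0,-1],[0,0.07,0,0,0,0,-1],[0,0,0,0,0,0,-1],[0,0,0,0,0,0,-1],[0,0,0,0,0,0,-1]]'
```

```text
time_s: 14.4
ee_pos: [508.1, 134.9, 123.7]
orientation: [-1.571, -0.001, 0.001]
ft_force: [1.7, -0.1, 4.6]
width: -0.003
```

```bash
python3 -m jog '[[0,0.05,0,0,0,0,-1],[0,0.05,0,0,0,0,-1],[0,0.04,0,0,0,0,-1],[0,0,0,0,0,0,-1],[0,0,0,0,0,0,-1],[0,0,0,0,0,0,-1],[0,0,0,0,0,0,-1],[0,0,0,0,0,0,-1]]'
```

```text
time_s: 15.07
ee_pos: [508.1, 134.9, 123.0]
orientation: [-1.571, -0.001, 0.001]
ft_force: [1.5, -0.4, 8.3]
width: -0.001
```

Reset is at its stop: z 123.0, with force up from 4.6 to 8.3 N. I'll let it come back, clear off and check.

```bash
python3 -m jog '[[0,-0.4,0,0,0,0,-1],[0,-0.8,0,0,0,0,-1],[0,-1.5,0,0,0,0,-1],[0,-2.5,0,0,0,0,-1],[0,-3,0,0,0,0,-1],[-2,-2,0,0,0,0,-1],[-3,0,0,0,0,0,-1],[-3,0,0,0,0,0,-1]]'; python3 -m jog '[[-2,0,0,0,0,0,-1],[0,0,0,0,0,0,-1],[0,0,0,0,0,0,-1],[0,0,0,0,0,0,-1],[0,0,0,0,0,0,-1],[0,0,0,0,0,0,-1],[0,0,0,0,0,0,-1],[0,0,0,0,0,0,-1]]'
python3 - <<'E'
from h import *
j=cams.camera_info('scene');a=cams.grab_frame('scene');b=cams.grab_frame('top');a0=cv2.imread('pics/s.png');b0=cv2.imread('pics/t.png')
R=lambda x:cv2.resize(x,(396,290),interpolation=cv2.INTER_CUBIC)
f=lambda x:cv2.resize(x[120:220,225:355],(396,300),interpolation=cv2.INTER_CUBIC)
g=lambda x:cv2.resize(x[160:290,180:320],(320,298),interpolation=cv2.INTER_CUBIC)
o=np.vstack([np.hstack([f(a0),g(b0)]),np.hstack([f(a),g(b)])]);print(o.shape)
cv2.imwrite('pics/cmp.png',o[:600])
E
```

```text
time_s: 15.73
ee_pos: [426.9, 134.5, 224.7]
orientation: [-1.571, 0.001, 0.0]
ft_force: [-0.4, 0.3, -0.9]
width: 0.005
time_s: 16.4
ee_pos: [408.1, 134.6, 223.6]
orientation: [-1.571, 0.001, 0.001]
ft_force: [-0.2, -0.3, -0.2]
width: 0.001Traceback (most recent call last):
  File "<stdin>", line 6, in <module>
    return _nx.concatenate(arrs, 1, dtype=dtype, casting=casting)
           ~~~~~~~~~~~~~~~^^^^^^^^^^^^^^^^^^^^^^^^^^^^^^^^^^^^^^^
ValueError: all the input array dimensions except for the concatenation axis must match exactly, but along dimension 0, the array at index 0 has size 300 and the array at index 1 has size 298
```

```bash
sed -i 's/,298)/,300)/' /dev/null; python3 - <<'E'
from h import *
a=cams.grab_frame('scene');b=cams.grab_frame('top');a0=cv2.imread('pics/s.png');b0=cv2.imread('pics/t.png')
f=lambda x:cv2.resize(x[120:220,225:355],(396,300),interpolation=cv2.INTER_CUBIC)
g=lambda x:cv2.resize(x[160:290,180:320],(320,300),interpolation=cv2.INTER_CUBIC)
cv2.imwrite('pics/cmp.png',np.vstack([np.hstack([f(a0),g(b0)]),np.hstack([f(a),g(b)])]))
print(robot.observe()['ee_pos'],robot.observe()['ft_force'])
E
```

```text
[407.86542472 134.68836894 223.90568887] [ 0.2872104   0.43474432 -0.38010472]sed: couldn't edit /dev/null: not a regular file
```

View pics/cmp.png

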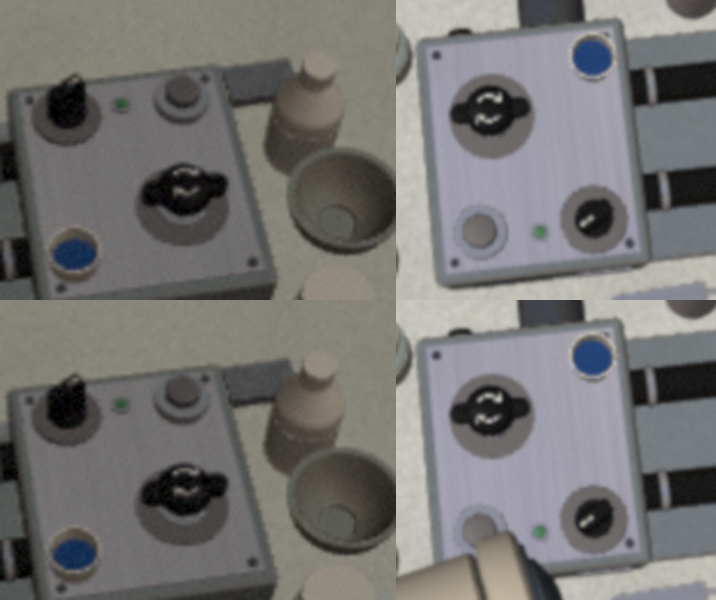

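The scene crops before (top) and after (bottom) look the same: mushroom out at (185,188) and (185,488), reset out at (181,95) and (181,395). The knob mark, pot, bottle and bowl are unmoved and the arm is clear, so I'll hand it in.

```bash
python3 -c "
from bench import order,robot
print(order.job_done(),robot.observe()['time_s'])"
```

```text
the job is handed in; nothing more can be done
the job is handed in; nothing more can be done
```

The stop-button test is done in the order asked and handed in, at about 17 s on the robot's clock; no verdict was reported.

- **Stop button:** With the shut fingertips I pressed the mushroom in until it bottomed (about 14 N at the stop, slightly above the 10–11 N needed). I let go, and the wrist camera showed it latched. I then pushed its left wing clockwise to about 1.05 rad with roughly 3–5 N. After I backed off, the camera showed it sprung up with the wings at their original angle. While the wing was held over, the picture could not show the height clearly. The later views settled it.
- **Reset button:** I pushed it in until it stopped (6 mm, about 8 N at the stop) and it came back out.
- **Last check:** In the before and after pictures from the scene camera, both buttons are out. The speed knob's mark and the things in view (pot, bottle, bowl) are unchanged, and the arm stands clear with no force on it. The crops did not cover the jar on the rollers, the brush, or the whole of the glass jar, tin and palette knife. The arm went nowhere near the rollers, the tin or the palette knife.

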